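# Put the gear motors back in their case and set its splash cover

## Robot

A 6-joint arm with a two-finger parallel gripper is mounted at the origin on the work surface. World frame = base frame: x ahead of the robot, y to its left, z up, the work surface at z = 0. Lengths are in mm, angles in degrees, forces in N, time in s.
With the tool pointing down it reaches from about 375 to 750 mm from the base axis. Payload 9 kg.
Tool frame: the origin (TCP) lies on the centre line of the jaws, within the pads' length; the fingertips stand 17 mm ahead of it and the grasp point (between the pads) lies 2 mm behind it; z points along the fingers, y is the line along which they close (so a half turn about z gives the same grasp; the last joint's range is limited). The gripper opens to 85 mm and grips with 20 to 120 N. Pads are 22 mm wide; open, the fingers measure 114 mm over their backs; the gripper's body (76 mm by 85 mm) begins 54 mm behind the grasp point. The pads swing forward as they close: fully open they stand 13 mm farther back than shut.
Start: joints at [60.923, 5.964, 5.575, 89.605, 0, 77.527], TCP at [171.46, 575.01, 248.331] pointing down, gripper open.
Joint ranges: [-171.21, 171.21], [-48.23, 106.86], [-62.78, 66.21], [-105.2, 120.99], [-86.42, 89.51], [-180, 180]. Speed limits (degrees/s): [127.2, 127.2, 147.25, 180, 180, 180].

## Interface

Orientations are given as [roll, pitch, yaw] about the fixed x, y, z axes, in that order (R = Rz(yaw) Ry(pitch) Rx(roll)).
In Python, from plant import robot, optics gives the robot as it stands. The module is installed in compiled form; this text tells all that it offers.
- The arm moves only by the tool drive_tool, never from a script. Its argument "moves" is one flat list of numbers, 7 for each row, row after row: the turn, a rotation vector about the world's x, y, z normalised to -1 to 1, where 1 is pi/2 rad, then the shift along the world's x, y, z normalised to -1 to 1, where 1 is 5 cm, then the closure, from 0 (fully open) to 1 (shut). A call has 1 to 12 rows; each row shifts and turns the commanded pose from where the row before left it; what a row does not reach is not made up. A row lasts 1/8 s, in which the tool goes at most 62.5 mm and 10.7 degrees, less where a joint would pass 70% of its speed; a pose out of reach is approached as far as the arm can. A call with a number of a shift or a turn outside -1 to 1 is refused whole. A call with a gripper value outside its range is refused whole. The fingers move at their own pace and stop on an object; the grip force is fixed at half the most. Time passes only in rows, so rows that do not move let the fingers close. It gives the time, the measured TCP pose, the force, the opening and the grip force at its end, in the units of the state.
- robot.get_obs(): the state, without advancing time (a new reading comes with each control period).
- optics.grab_frame(name): name is "scene" or "top" or "wrist"; returns the picture (420x560x3 uint8, red, green, blue); there is no depth.
- optics.camera_params(name): a dict with "vertical_fov" (degrees; the focal length in pixels is half the picture's height over the tangent of half this angle, whatever the lens; pixels are square), "cx", "cy" (the principal point, pixels), "R" (3x3) and "t" (3): a world point X has camera coordinates R X + t. Camera axes: x right, y down, z forward; pixel columns grow to the right and rows downward; lengths in mm; the calibration is good to about 2 mm. The wrist camera is an equidistant fisheye: a pixel r from the principal point sees the ray r / f radians off the axis. A picture is of the moment at which its call begins: read the wrist's pose just before it. camera_params takes no time and is no camera call; for the wrist camera it gives the pose at the moment of the call.
- robot.close_job(): hands the job in; it is judged then, once.
The state is a dict: "time_s": time; "qpos": joint angles; "qvel": joint speeds; "effort": joint torques, N m; "position": TCP position; "tcp_rot": TCP orientation; "ft_force": force on the tool from outside, world axes, zero at the start; "torque": the same for the moment, N m; "width": finger opening in mm; "gripper_force": force on a finger pad.
Only numpy, scipy, OpenCV 4.12 (cv2) and the standard library are available. Lean on these libraries where they do the work, as an engineer would, in place of code of your own. Each camera call takes 0.05 s, during which the arm holds its last target. There are 200 camera calls.

## Task

Put the motor kit away: first swing the clear cover of the parts case up until it stands upright or leans back, then lay every gear motor that is out on the bench flat in the compartment lined in its own colour. When all are in, fold the cover down to 45 degrees, in line with the yellow-tipped arms at its sides, and leave it standing there as a splash guard. Leave the other things on the bench where they are.

Things in the scene. Friction and masses are not known exactly. Their poses are not given: they have to be found in the camera images.
- case: Black parts case fixed to the bench, 112 mm deep (its x) by 300 wide (its y), rim 34 mm high. Origin: centre of its underside, on the bench. +x points away from the robot, to the hinge side. Four open compartments in a row along y, 74 mm apart, each 104 (x) by 70 mm (y) inside; floor and walls 4 mm thick, walls up to the rim.
- mark (a point): Yellow tip of the steel index arm at the case's +y end (another at the -y end). The fixed arms, 55 mm long, slope at 45 degrees from the hinge up towards the robot, just outside the cover's sides: the cover is at the mark when its side edges lie along them. This point: middle of the tip, 73 mm above the bench. The arms are the tallest part of the case (79 mm).
- cover (a joint): Clear cover of the case, 114 x 296 x 4 mm, hinged along the far rim. Angle in rad: 0 shut flat on the case, 0.785 is 45 degrees, 1.57 upright, 2.0 its stop, leaning back from the robot. It starts a little ajar (0.05 to 0.45). The hinge is stiff: the cover stays at whatever angle it is left; turning it takes about 2 to 5 N at the handle.
- cover_handle (a point): Middle of the cover's handle: a round steel bar 10 mm thick, 136 mm long, parallel to the hinge, in the cover's plane, 154 mm from the hinge line, 40 mm out from the cover's free edge, on struts 65 mm either side. On the robot's side when shut; height 36 mm + 154 mm x sin(angle). Can be pinched from above at any angle; the bar turns between the fingers as the cover swings.
- cover_hinge (a point): Middle of the cover's hinge line, 36 mm above the bench, 56 mm from the case's origin along the case's +x; the hinge line runs along the case's y.
- motor_red: Small gear motor with a red gearbox, lying flat on the blue mat: 72 mm long along its x in all. From its -x end: an 8 mm brass shaft stub, the red gearbox block 38 long x 20 wide (its y) x 22 mm high, a steel can 20 mm across and 26 mm long. Origin: middle of its length, on its underside; the gearbox's middle is at x = -9 mm. About 60 g. May be absent (None from the start).
- motor_yellow: Small gear motor with a yellow gearbox, lying flat on the blue mat: 72 mm long along its x in all. From its -x end: an 8 mm brass shaft stub, the yellow gearbox block 38 long x 20 wide (its y) x 22 mm high, a steel can 20 mm across and 26 mm long. Origin: middle of its length, on its underside; the gearbox's middle is at x = -9 mm. About 60 g. May be absent (None from the start).
- motor_green: Small gear motor with a green gearbox, lying flat on the blue mat: 72 mm long along its x in all. From its -x end: an 8 mm brass shaft stub, the green gearbox block 38 long x 20 wide (its y) x 22 mm high, a steel can 20 mm across and 26 mm long. Origin: middle of its length, on its underside; the gearbox's middle is at x = -9 mm. About 60 g. May be absent (None from the start).
- motor_white: Small gear motor with a white gearbox, lying flat on the blue mat: 72 mm long along its x in all. From its -x end: an 8 mm brass shaft stub, the white gearbox block 38 long x 20 wide (its y) x 22 mm high, a steel can 20 mm across and 26 mm long. Origin: middle of its length, on its underside; the gearbox's middle is at x = -9 mm. About 60 g. May be absent (None from the start).
- liner_red: Label of a compartment: a red liner sheet, 100 x 66 x 2 mm, fixed on the compartment's floor. Origin: centre of its underside, 4 mm above the bench; its x and y are those of the case. The order of the four colours along the case varies.
- liner_yellow: Label of a compartment: a yellow liner sheet, 100 x 66 x 2 mm, fixed on the compartment's floor. Origin: centre of its underside, 4 mm above the bench; its x and y are those of the case. The order of the four colours along the case varies.
- liner_green: Label of a compartment: a green liner sheet, 100 x 66 x 2 mm, fixed on the compartment's floor. Origin: centre of its underside, 4 mm above the bench; its x and y are those of the case. The order of the four colours along the case varies.
- liner_white: Label of a compartment: a white liner sheet, 100 x 66 x 2 mm, fixed on the compartment's floor. Origin: centre of its underside, 4 mm above the bench; its x and y are those of the case. The order of the four colours along the case varies.
- tape: Roll of yellow tape, 66 mm across, 18 mm high, bystander. Origin under its centre.
- jar: Small glass jar with black cap, 48 mm across, 60 mm high, bystander. Origin under its centre.
- driver: Screwdriver with orange handle lying on the bench, bystander.
- solder: Aluminium tin, 56 mm across, 40 mm high, bystander. Origin under its centre.
- multimeter: Orange multimeter lying flat, 140 x 75 x 35 mm, bystander. Origin under its centre.
- sponge: Green rigid cleaning block, 60 x 80 x 22 mm, bystander. Origin under its centre.
There are look-alikes about, which are no part of the job. Of the things that look like the motor_yellow, the middle-sized one is meant.

How it is judged (in metres and radians):
On the way, in this order (a step that is already met when the one before it is completed fails the run):
1. the cover is swung up to upright or beyond (at least 80 degrees) (value of joint cover above 1.4 rad), for 0.2 s.
2. every gear motor present lies level in the compartment of its own colour, with the cover still up (at least 75 degrees) (x of motor_red in the frame of liner_red between -0.035 and 0.035 m and y of motor_red in the frame of liner_red between -0.03 and 0.03 m and z of motor_red in the frame of liner_red between -0.004 and 0.027 m and angle between motor_red's own x axis and vertical between 1.42 and 1.72 rad and x of motor_yellow in the frame of liner_yellow between -0.035 and 0.035 m and y of motor_yellow in the frame of liner_yellow between -0.03 and 0.03 m and z of motor_yellow in the frame of liner_yellow between -0.004 and 0.027 m and angle between motor_yellow's own x axis and vertical between 1.42 and 1.72 rad and x of motor_green in the frame of liner_green between -0.035 and 0.035 m and y of motor_green in the frame of liner_green between -0.03 and 0.03 m and z of motor_green in the frame of liner_green between -0.004 and 0.027 m and angle between motor_green's own x axis and vertical between 1.42 and 1.72 rad and x of motor_white in the frame of liner_white between -0.035 and 0.035 m and y of motor_white in the frame of liner_white between -0.03 and 0.03 m and z of motor_white in the frame of liner_white between -0.004 and 0.027 m and angle between motor_white's own x axis and vertical between 1.42 and 1.72 rad and value of joint cover above 1.31 rad), for 0.2 s.
3. the cover is folded down to 45 degrees, within 6 degrees (value of joint cover between 0.68 and 0.89 rad), for 0.3 s.
At the end, for the whole second after the job is handed in: Every gear motor present lies with its long axis level (within 9 degrees) and at rest on the liner of its own colour, wholly inside that compartment (origin within 35 mm along and 30 mm across of the liner's centre), and the cover stands still at 45 degrees, within 6 degrees (all of step 3 and x of motor_red in the frame of liner_red between -0.035 and 0.035 m and y of motor_red in the frame of liner_red between -0.03 and 0.03 m and z of motor_red in the frame of liner_red between -0.004 and 0.027 m and angle between motor_red's own x axis and vertical between 1.42 and 1.72 rad and x of motor_yellow in the frame of liner_yellow between -0.035 and 0.035 m and y of motor_yellow in the frame of liner_yellow between -0.03 and 0.03 m and z of motor_yellow in the frame of liner_yellow between -0.004 and 0.027 m and angle between motor_yellow's own x axis and vertical between 1.42 and 1.72 rad and x of motor_green in the frame of liner_green between -0.035 and 0.035 m and y of motor_green in the frame of liner_green between -0.03 and 0.03 m and z of motor_green in the frame of liner_green between -0.004 and 0.027 m and angle between motor_green's own x axis and vertical between 1.42 and 1.72 rad and x of motor_white in the frame of liner_white between -0.035 and 0.035 m and y of motor_white in the frame of liner_white between -0.03 and 0.03 m and z of motor_white in the frame of liner_white between -0.004 and 0.027 m and angle between motor_white's own x axis and vertical between 1.42 and 1.72 rad and velocity of joint cover between -0.05 and 0.05 rad/s and linear speed of each of motor_red, motor_yellow, motor_green, motor_white below 0.02 m/s); the robot touches nothing.
It fails at once if a bystander (tape, jar, screwdriver, tin, multimeter or green block) is moved more than 40 mm (distance of any of tape, jar, driver, solder, multimeter, sponge from where it was at the start of the episode above 0.04 m).
Of motor_red, motor_yellow, motor_green, motor_white only 2 to 4 are there at a start; the rules pass over those that are not, and their reading is None.
At some moment in a run one of motor_red, motor_yellow, motor_green, motor_white may be knocked a few centimetres aside while the robot is not near it.
Once in a run the grip may slacken for a moment while it holds something.
It also fails if it takes over 210 s, if anything falls off the work surface, if the arm or the gripper's body presses on something with over 40 N, if the wrist force passes 120 N, or if a joint passes its speed limit or range.

## Working session

There is one attempt and no reset: what is moved stays moved. The work goes in short steps, Python scripts to look and compute and a tool call to move; the robot and the scene stay as the last step left them, time stands still between calls to the robot, and variables do not carry over. Pictures are saved under pics/ and viewed, at most 14 in all, crops included, and the job is handed in when it is done.

Besides the shell and the picture viewer there is one more tool, called after ">>>" as a command line: name --argument value ..., lists and objects as JSON in quotes. drive_tool: Moves the arm, as the interface text tells. Scaled input: -1 to 1 covers 5 cm each way for a shift and pi/2 rad each way for a turn. Its arguments: {"type":"object","properties":{"moves":{"type":"array"}},"required":["moves"]}

```bash
mkdir -p pics
cat > h.py <<'E'
import numpy as np, cv2
from plant import robot, optics
def save(img,n): cv2.imwrite('pics/'+n+'.png',cv2.cvtColor(img,cv2.COLOR_RGB2BGR))
def ray(p,u,v,h=420,fish=False):
    f=h/2/np.tan(np.radians(p['vertical_fov'])/2); R=np.array(p['R']);t=np.array(p['t'])
    a=np.array([u-p['cx'],v-p['cy']])
    if fish:
        r=np.hypot(*a)+1e-9; th=r/f; d=np.r_[a/r*np.sin(th),np.cos(th)]
    else: d=np.r_[a/f,1]
    return -R.T@t, R.T@d
def at(p,u,v,z,fish=False):
    o,d=ray(p,u,v,fish=fish); return o+d*(z-o[2])/d[2]
def tri(rs):
    A=np.zeros((3,3));b=np.zeros(3)
    for o,d in rs:
        d=d/np.linalg.norm(d);P=np.eye(3)-np.outer(d,d);A+=P;b+=P@o
    x=np.linalg.solve(A,b)
    return x,[float(np.linalg.norm((np.eye(3)-np.outer(d,d)/(d@d))@(x-o))) for o,d in rs]
def proj(p,X):
    f=210/np.tan(np.radians(p['vertical_fov'])/2); c=np.array(p['R'])@X+p['t']; return p['cx']+f*c[0]/c[2],p['cy']+f*c[1]/c[2]
E
python3 - <<'E'
from h import *
for n in('top','scene'):
    im=optics.grab_frame(n); np.save(n,im); save(cv2.resize(im,(800,600)),n+'0'); p=optics.camera_params(n)
    print(n,p)
o=robot.get_obs();print(o['time_s'],o['position'],o['tcp_rot'],o['width'],o['ft_force'])
E
```

```text
top {'vertical_fov': 56.79630009746557, 'cx': 282.47040716137883, 'cy': 210.70254360307268, 'R': array([[ 0.01664779, -0.99985116,  0.0045283 ],
       [-0.9816797 , -0.01720465, -0.1897603 ],
       [ 0.18980996, -0.00128625, -0.98182001]]), 't': array([ -40.01575111,  515.68991887, 1059.56397387])}
scene {'vertical_fov': 45.06587296910772, 'cx': 271.20641247826813, 'cy': 217.10642878117847, 'R': array([[-0.44104031,  0.89748304, -0.00276415],
       [ 0.76280621,  0.37323123, -0.52803895],
       [-0.47287433, -0.23499497, -0.84921565]]), 't': array([ 263.21031385, -344.57472451, 1635.88974861])}
0.1 [171.29981155 574.72316404 247.59245898] [-1.79930765e+02 -1.35896985e-02  1.63395338e+02] 85.2324507075791 [ 0.10547413  0.88948973 -0.28457353]
```

View pics/top0.png

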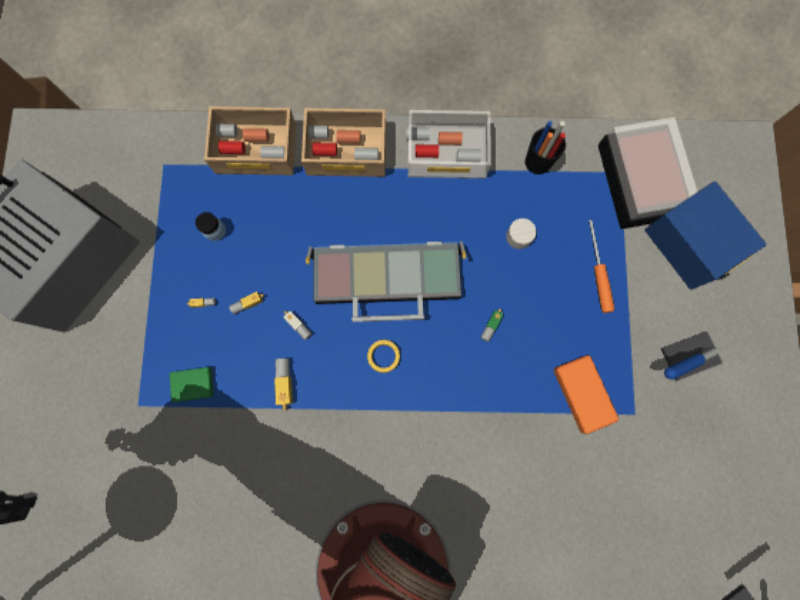

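View pics/scene0.png

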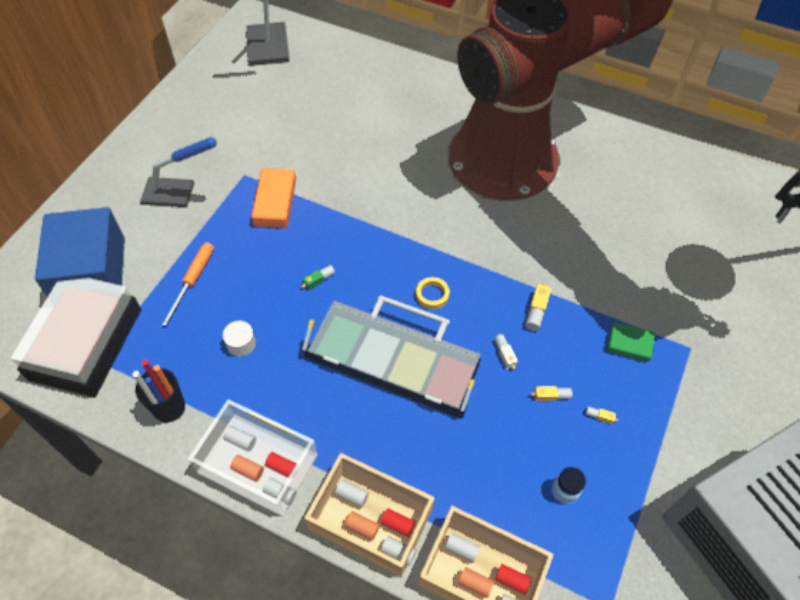

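```bash
cat > seg.py <<'E'
from h import *
def comps(im,name,p):
    hsv=cv2.cvtColor(im,cv2.COLOR_RGB2HSV)
    H,S,V=[hsv[...,i].astype(int) for i in range(3)]
    m=(~((H>100)&(H<128)&(S>110))).astype(np.uint8)
    n,l,st,c=cv2.connectedComponentsWithStats(m)
    out=[]
    for i in range(1,n):
        if 40<st[i,4]<3000:
            k=(l==i); ye=k&(H>18)&(H<34)&(S>120); g=k&(H>40)&(H<90)&(S>100)
            w=k&(S<60)&(V>200)
            out.append((i,c[i],st[i,4],k,ye,g,w))
    return out
E
python3 - <<'E'
from seg import *
im=np.load('top.npy'); save(cv2.resize(im[180:300,120:280],(800,600),interpolation=cv2.INTER_CUBIC),'crop')
for n in('top','scene'):
    p=optics.camera_params(n)
    for i,c,a,k,ye,g,w in comps(np.load(n+'.npy'),n,p):
        r=[n,a,c.round(1),at(p,*c,11)[:2].round(0)]
        for nm,mm in(('Y',ye),('G',g),('W',w)):
            if mm.sum()>10: q=np.argwhere(mm).mean(0)[::-1]; r+=[nm,int(mm.sum()),q.round(1),at(p,*q,12)[:2].round(1)]
        print(*r)
E
```

```text
top 280 [147.  158.3] [678. 382.]
top 355 [364.5 163. ] [ 675. -277.] W 236 [365.5 161.3] [ 680.3 -280.5]
top 398 [421.2 195.3] [ 578. -444.]
top 193 [172.4 211.4] [516. 293.] Y 101 [175.5 209.9] [520.5 284.4]
top 110 [140.4 211.3] [515. 388.] Y 52 [137.2 211.6] [513.3 396.6]
top 173 [207.5 227. ] [471. 188.] W 58 [204.6 224. ] [479.8 196.3]
top 168 [344.3 227.1] [ 478. -213.] G 77 [345.9 223.9] [ 487.3 -218.2]
top 249 [268.1 249. ] [410.   9.] Y 181 [268.2 248.6] [410.9   8.3]
top 649 [133.6 268.8] [347. 393.] G 623 [133.6 268.7] [346.7 392.5]
scene 413 [134.7 190.9] [ 579. -447.] W 54 [122.3 212.6] [ 656.3 -435.3]
scene 198 [221.9 193.8] [ 477. -216.] G 104 [219.4 195.2] [ 485.3 -219.7] W 37 [228.6 189. ] [ 454.8 -206.5]
scene 334 [302.3 204.7] [410.   6.] Y 215 [302.2 204.8] [411.2   6.5] W 11 [305.1 201.4] [397.1   9. ]
scene 462 [167.  236.4] [ 666. -282.] W 301 [166.1 233.3] [ 659.3 -288.9]
scene 223 [353.8 246.1] [471. 186.] W 124 [354.6 244.6] [466.  185.7]
scene 262 [385.6 274.9] [514. 291.] Y 135 [381.8 275. ] [519.3 281.7] W 57 [392.8 273.2] [501.8 305.8]
scene 172 [421.1 290.2] [515. 386.] Y 74 [424.1 291.1] [514.6 393.8] W 32 [416.2 287.5] [513.7 372.7]
scene 355 [397.9 339.5] [664. 375.]
```

View pics/crop.png

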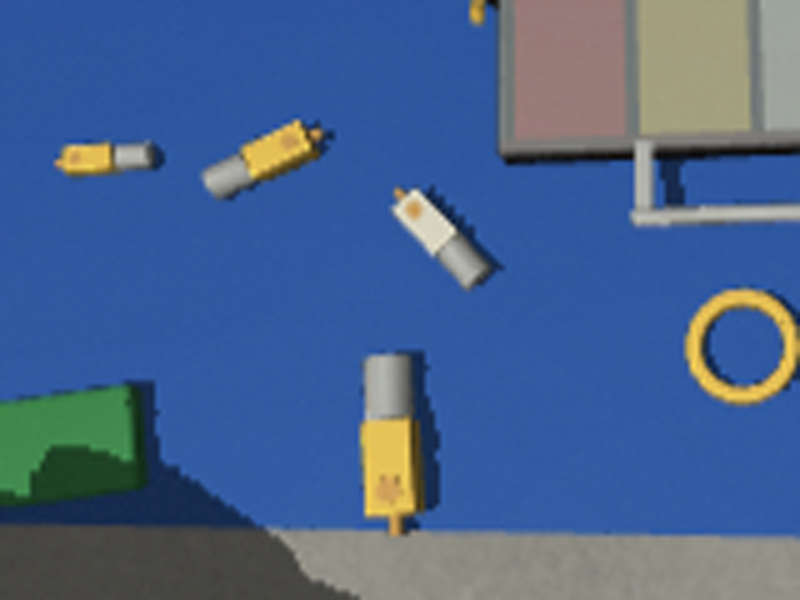

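The crop shows the middle-sized yellow motor (crop ~265,158), between the small look-alike (105,157) and the large one (390,440). It is the meant one. The white motor is at (440,240), and there is no red motor on the bench. The liners, from +y to -y, run red, yellow, white, green. Next I measure the case.

Run:
```python
from seg import *
a=cv2.resize(np.load('top.npy')[160:230,205:335],(780,420),interpolation=cv2.INTER_CUBIC)
save(a,'ct')
b=cv2.resize(np.load('scene.npy')[200:295,205:345],(780,530),interpolation=cv2.INTER_CUBIC); save(b,'cs')
for n,(x0,x1,y0,y1) in (('top',(205,335,160,230)),('scene',(205,345,215,295))):
    hsv=cv2.cvtColor(np.load(n+'.npy'),cv2.COLOR_RGB2HSV)
    m=((hsv[...,0]>15)&(hsv[...,0]<34)&(hsv[...,1]>130)&(hsv[...,2]>90)).astype(np.uint8); m[:y0]=0;m[y1:]=0;m[:,:x0]=0;m[:,x1:]=0
    k,l,s,c=cv2.connectedComponentsWithStats(m); print(n,s[1:,4],c[1:].round(1).tolist())
```

```text
top [10 10] [[324.5, 178.0], [215.0, 181.5]]
scene [ 2  8 11] [[302.5, 215.0], [217.2, 226.5], [329.3, 268.0]]
```

View pics/ct.png

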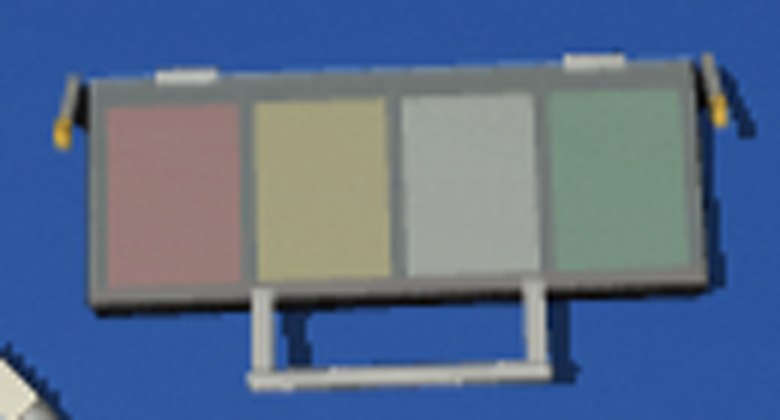

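View pics/cs.png

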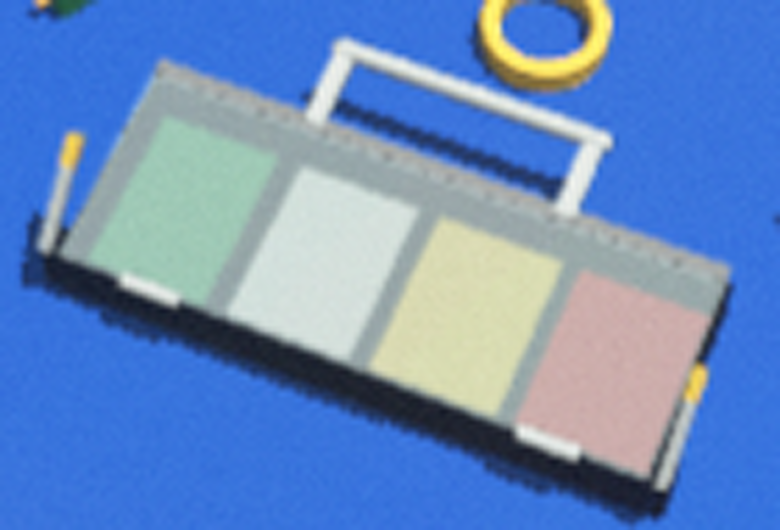

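The top crop shows the handle bar from (250,381) to (551,370) and the liners as red, yellow, white, green from left to right. The scene crop shows the handle from (343,45) to (606,140).

Run:
```python
from seg import *
pt=optics.camera_params('top');ps=optics.camera_params('scene')
T=lambda x,y:(205+(x+.5)/6-.5,160+(y+.5)/6-.5)
S=lambda x,y:(205+(x+.5)/5.571-.5,200+(y+.5)/5.579-.5)
def t2(a,b): 
    x,e=tri([ray(pt,*a),ray(ps,*b)]);return x.round(1),np.round(e,1)
print('tip+',t2((215,181.5),(329.3,268)),'tip-',t2((324.5,178),(217.2,226.5)))
print('h+',t2(T(250,381),S(606,140)),'h-',t2(T(551,370),S(343,45)))
# liners z=6
L={'red':([(107,107),(238,105),(107,286),(240,283)],[(585,268),(712,313),(648,475),(517,425)]),
'green':([(552,93),(683,90),(690,266),(556,272)],[(165,118),(278,153),(205,305),(93,262)])}
C={}
for k,(a,b) in L.items():
    A=np.mean([at(pt,*T(*q),6) for q in a],0);B=np.mean([at(ps,*S(*q),6) for q in b],0); C[k]=(A+B)/2
    x=t2(np.mean([T(*q) for q in a],0),np.mean([S(*q) for q in b],0))
    print(k,A.round(1),B.round(1),x)
d=C['green']-C['red'];print(np.linalg.norm(d[:2]),np.degrees(np.arctan2(d[0],-d[1])))
# motors
Y=[('yel',(175.5,209.9),(381.8,275),(172.4,211.4),(385.6,274.9)),('grn',(345.9,223.9),(219.4,195.2),(344.3,227.1),(221.9,193.8)),('wht',(204.6,224),(354.6,244.6),(207.5,227),(353.8,246.1))]
for n,a,b,c,d in Y: print(n,'colour',t2(a,b),'whole',t2(c,d))
for n,p in(('top',pt),('scene',ps)):
  for i,c,a,k,ye,g,w in comps(np.load(n+'.npy'),n,p):
    if 150<a<270:
        P=np.array([at(p,u,v,11)[:2] for v,u in np.argwhere(k)]);P0=P.mean(0);u,s,vt=np.linalg.svd(P-P0);t=(P-P0)@vt[0]
        mid=(np.percentile(t,1)+np.percentile(t,99))/2
        print(n,(P0+vt[0]*mid).round(1),'ang',np.degrees(np.arctan2(vt[0][1],vt[0][0])).round(1)%180,'len',np.ptp(t).round(1),np.ptp((P-P0)@vt[1]).round(1))
```

```text
tip+ (array([592. , 159.5,  76.7]), array([1.2, 1.2])) tip- (array([ 608.6, -149.9,   73.9]), array([1., 1.]))
h+ (array([479.1,  69.4,  50.2]), array([1.6, 1.6])) h- (array([486.2, -70.5,  49.1]), array([0.9, 0.9]))
red [579.1 116.6   6. ] [567.7 114.8   6. ] (array([575.3, 115.8,  19.2]), array([1., 1.]))
green [ 590.8 -106.7    6. ] [ 580.3 -109.4    6. ] (array([ 587.1, -105.5,   18.7]), array([0.4, 0.4]))
224.0732555135787 3.100677153056049
yel colour (array([520.2, 282.7,  14.8]), array([1., 1.])) whole (array([515.6, 291.4,  14.7]), array([1., 1.]))
grn colour (array([ 487. , -218.1,   15. ]), array([0.5, 0.5])) whole (array([ 478.1, -214.3,   12.5]), array([1.2, 1.2]))
wht colour (array([477.3, 189.7,  33.5]), array([2.5, 2.5])) whole (array([471.3, 186.4,  12.6]), array([0.9, 0.9]))
top [515.8 293.6] ang 116.6 len 74.2 26.9
top [471.7 187.8] ang 45.5 len 74.5 22.3
top [ 478.5 -213.8] ang 152.4 len 72.5 21.2
top [410.1   8.7] ang 25.80000000000001 len 67.8 66.3
scene [ 476.6 -215.9] ang 153.9 len 75.5 31.2
scene [470.  184.7] ang 43.2 len 76.2 27.5
scene [513.5 291.6] ang 119.4 len 73.6 30.1
scene [515.  385.5] ang 98.3 len 56.5 26.0
```

>>> drive_tool --moves '[0,0,-0.065,0.52,-0.96,0,0.6,0,0,-0.065,0.52,-0.96,0,0.6,0,0,-0.065,0.52,-0.96,0,0.6,0,0,-0.065,0.52,-0.96,0,0.6,0,0,-0.065,0.52,-0.96,0,0.6,0,0,-0.065,0.52,-0.96,0,0.6,0,0,-0.065,0.52,-0.96,0,0.6,0,0,-0.065,0.52,-0.96,0,0.6,0,0,-0.065,0.52,-0.96,0,0.6,0,0,-0.065,0.52,-0.96,0,0.6,0,0,-0.065,0.52,-0.96,0,0.6,0,0,0,0,0,0,0.6]'

```text
time_s: 1.6
position: [458.3, 44.1, 247.5]
tcp_rot: [-179.9, 0.0, 98.7]
ft_force: [-0.3, 0.8, -0.5]
width: 34.2
gripper_force: 0.0
```

>>> drive_tool --moves '[0,0,-0.062,0.5,-0.9,0,0.6,0,0,0,0,0,-0.5,0.6,0,0,0,0,0,-0.5,0.6,0,0,0,0,0,-0.5,0.6,0,0,0,0,0,-0.5,0.6,0,0,0,0,0,-0.5,0.6,0,0,0,0,0,-0.5,0.6,0,0,0,0,0,-0.5,0.6,0,0,0,0,0,-0.44,0.6,0,0,0,0,0,0,0.6]'

```text
time_s: 2.85
position: [480.7, 3.2, 49.7]
tcp_rot: [-179.8, -0.1, 93.5]
ft_force: [0.9, -0.3, 0.2]
width: 34.2
gripper_force: 0.0
```

>>> drive_tool --moves '[0,0,0,0,0,0,1,0,0,0,0,0,0,1,0,0,0,0,0,0,1,0,0,0,0,0,0,1,0,0,0,0,0,0,1]'

```text
time_s: 3.48
position: [481.1, 2.2, 51.8]
tcp_rot: [-179.8, 0.0, 93.5]
ft_force: [-8.8, -0.7, 2.6]
width: 7.6
gripper_force: 58.6
```

>>> drive_tool --moves '[0,0,0,0.033,0.002,0.212,1,0,0,0,0.033,0.002,0.212,1,0,0,0,0.063,0.003,0.206,1,0,0,0,0.063,0.003,0.206,1,0,0,0,0,0,0,1]'

```text
time_s: 4.1
position: [489.1, 2.6, 93.6]
tcp_rot: [-179.6, 0.0, 93.5]
ft_force: [-18.3, -1.1, 7.2]
width: 7.6
gripper_force: 59.5
```

Run:
```python
from h import *
im=optics.grab_frame('scene'); save(cv2.resize(im[150:300,180:380],(800,600),interpolation=cv2.INTER_CUBIC),'lift1')
```

```text
(no output)
```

View pics/lift1.png

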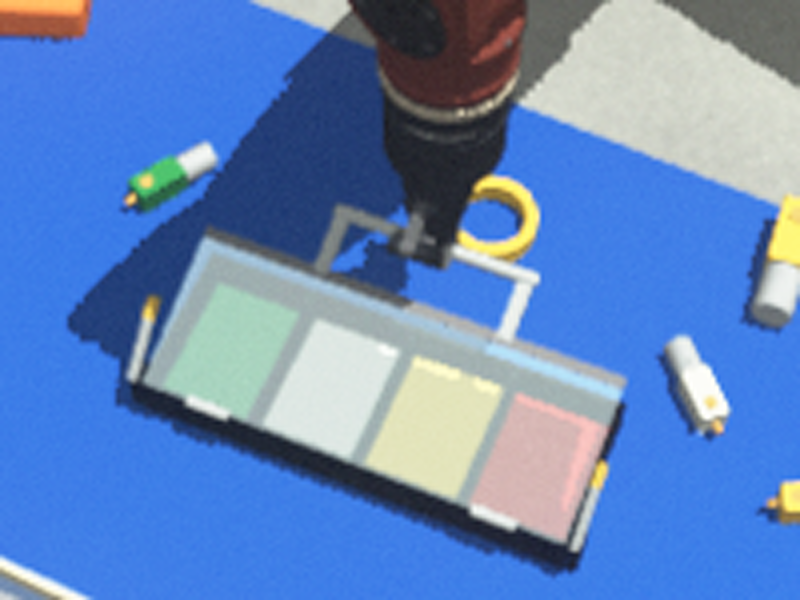

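>>> drive_tool --moves '[0,0,0,0.03,0.003,0.195,1,0,0,0,0.08,0.004,0.195,1,0,0,0,0.117,0.006,0.18,1,0,0,0,0.117,0.006,0.18,1,0,0,0,0.141,0.008,0.162,1,0,0,0,0.141,0.008,0.162,1,0,0,0,0,0,0,1]'

```text
time_s: 5.03
position: [521.1, 4.3, 149.2]
tcp_rot: [-179.7, 0.0, 93.5]
ft_force: [-24.6, -0.6, 22.1]
width: 7.6
gripper_force: 60.7
```

>>> drive_tool --moves '[0,0,0,0.1,0.006,0.183,1,0,0,0,0.14,0.007,0.183,1,0,0,0,0.174,0.009,0.126,1,0,0,0,0.174,0.009,0.126,1,0,0,0,0.19,0.01,0.101,1,0,0,0,0.19,0.01,0.101,1,0,0,0,0,0,0,1]'

```text
time_s: 5.9
position: [573.1, 7.0, 189.0]
tcp_rot: [179.9, -0.0, 93.5]
ft_force: [0.3, 3.0, 3.9]
width: 7.2
gripper_force: 60.0
```

Forces are small now, so the circle fit is good.

>>> drive_tool --moves '[0,0,0,0.202,0.01,0.073,1,0,0,0,0.202,0.01,0.073,1,0,0,0,0.21,0.01,0.045,1,0,0,0,0.21,0.01,0.045,1,0,0,0,0.214,0.01,0.015,1,0,0,0,0.214,0.01,0.015,1,0,0,0,0.214,0.01,-0.015,1,0,0,0,0.214,0.01,-0.015,1,0,0,0,0,0,0,1,0,0,0,0,0,0,1]'

```text
time_s: 7.15
position: [657.2, 11.5, 201.4]
tcp_rot: [179.7, -0.0, 93.5]
ft_force: [2.5, 5.1, 4.6]
width: 6.7
gripper_force: 60.6
```

>>> drive_tool --moves '[0,0,0,0,0,0,0.6,0,0,0,0,0,0,0.6,0,0,0,0,0,0,0.6,0,0,0,0,0,0.6,0.6,0,0,0,0,0,0.8,0.6,0,0,0,-0.6,0,0,0.6,0,0,0,-1,0,0,0.6,0,0,0,-1,0.8,0,0.6]'

```text
time_s: 8.15
position: [525.8, 48.7, 269.2]
tcp_rot: [180.0, 0.0, 93.3]
ft_force: [-0.8, 1.1, 1.9]
width: 34.0
gripper_force: 0.0
```

Run:
```python
from seg import *
o=robot.get_obs();print(o['time_s'],o['position'],o['tcp_rot'])
for n in('top','scene'):
  p=optics.camera_params(n);im=optics.grab_frame(n);np.save(n,im)
  for i,c,a,k,ye,g,w in comps(im,n,p):
    if 100<a<290:
        P=np.array([at(p,u,v,11)[:2] for v,u in np.argwhere(k)]);P0=P.mean(0);u,s,vt=np.linalg.svd(P-P0);t=(P-P0)@vt[0]
        mid=(np.percentile(t,1)+np.percentile(t,99))/2
        print(n,(P0+vt[0]*mid).round(1),'ang',np.degrees(np.arctan2(vt[0][1],vt[0][0])).round(1)%180,'len',np.ptp(t).round(1))
save(cv2.resize(np.load('scene.npy')[130:310,180:420],(800,600),interpolation=cv2.INTER_CUBIC),'up')
```

```text
8.15 [525.82734134  48.66346096 269.23181573] [1.79996680e+02 2.70933255e-02 9.32831917e+01]
top [678.8 382.5] ang 50.30000000000001 len 68.1
top [ 478.1 -213.5] ang 152.2 len 73.9
top [410.2   8.7] ang 21.19999999999999 len 68.0
scene [ 476.5 -215.8] ang 154.3 len 75.5
scene [470.  184.7] ang 43.2 len 76.2
scene [513.6 291.7] ang 118.7 len 73.6
scene [514.8 385.5] ang 97.9 len 56.5
```

View pics/up.png

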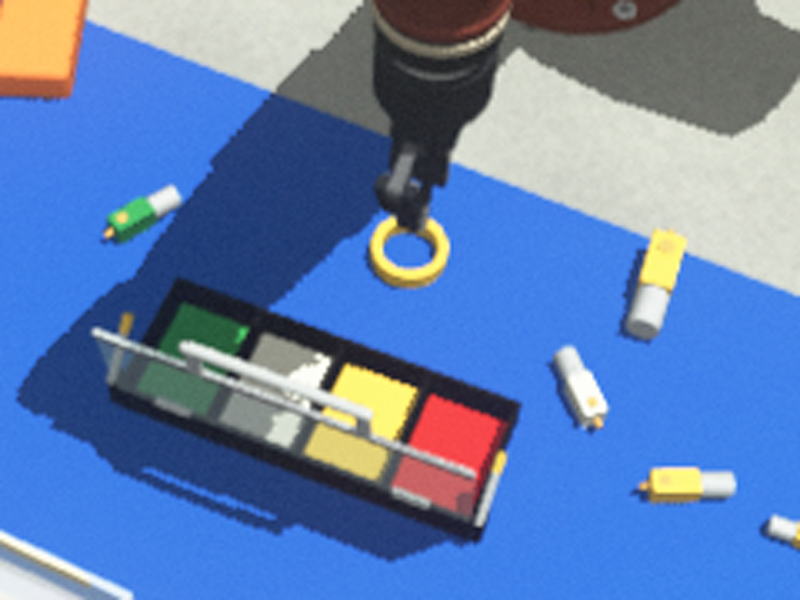

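The cover is up and leaning back, and the motors have not moved. I pick the white one first: gearbox at (477,192), axis heading 44.5 deg.

>>> drive_tool --moves '[0,0,0.115,-0.081,0.24,-0.16,0,0,0,0.115,-0.081,0.24,-0.16,0,0,0,0.115,-0.081,0.24,-0.16,0,0,0,0.115,-0.081,0.24,-0.16,0,0,0,0.115,-0.081,0.24,-0.16,0,0,0,0.115,-0.081,0.24,-0.16,0,0,0,0.115,-0.081,0.24,-0.16,0,0,0,0.115,-0.081,0.24,-0.16,0,0,0,0.115,-0.081,0.24,-0.16,0,0,0,0.115,-0.081,0.24,-0.16,0,0,0,0.115,-0.081,0.24,-0.16,0,0,0,0.115,-0.081,0.24,-0.16,0]'

```text
time_s: 9.75
position: [478.6, 194.1, 173.4]
tcp_rot: [-180.0, 0.0, -142.0]
ft_force: [1.1, 0.5, -0.5]
width: 85.5
gripper_force: 0.0
```

>>> drive_tool --moves '[0,0,0.07,-0.02,-0.02,-0.5,0,0,0,0,0,0,-0.5,0,0,0,0,0,0,-0.5,0,0,0,0,0,0,-0.5,0,0,0,0,0,0,-0.5,0,0,0,0,0,0,-0.5,0,0,0,0,0,0,0,0,0,0,0,0,0,0,0]'

```text
time_s: 10.75
position: [477.4, 192.9, 24.2]
tcp_rot: [180.0, -0.0, -136.0]
ft_force: [-2.0, 1.1, -0.7]
width: 85.6
gripper_force: 1.4
```

>>> drive_tool --moves '[0,0,0,0,0,0,1,0,0,0,0,0,0,1,0,0,0,0,0,0,1,0,0,0,0,0,0,1,0,0,0,0,0,0,1,0,0,0,0,0,0,1]'

```text
time_s: 11.5
position: [477.8, 192.9, 24.2]
tcp_rot: [-180.0, 0.0, -136.0]
ft_force: [-0.7, -1.1, 5.8]
width: 18.4
gripper_force: 59.1
```

>>> drive_tool --moves '[0,0,0,0,0,0.5,1,0,0,0,0,0,0.9,1,0,0,0,0,0,0.9,1,0,0,-0.0505,0.24,-0.502,0,1,0,0,-0.0505,0.24,-0.502,0,1,0,0,-0.0505,0.24,-0.502,0,1,0,0,-0.0505,0.24,-0.502,0,1,0,0,-0.0505,0.24,-0.502,0,1,0,0,-0.0505,0.24,-0.502,0,1,0,0,-0.0505,0.24,-0.502,0,1,0,0,-0.0505,0.24,-0.502,0,1,0,0,-0.0505,0.24,-0.502,0,1]'

```text
time_s: 13.0
position: [585.4, -33.8, 138.1]
tcp_rot: [180.0, -0.0, -177.1]
ft_force: [0.6, -0.0, -0.6]
width: 18.6
gripper_force: 58.5
```

>>> drive_tool --moves '[0,0,0,0,0,0,1,0,0,0,0,0,0,1]'

```text
time_s: 13.25
position: [584.9, -32.5, 138.2]
tcp_rot: [180.0, -0.1, -176.9]
ft_force: [-0.9, 0.9, -0.0]
width: 18.6
gripper_force: 58.7
```

Run:
```python
from h import *
save(cv2.resize(optics.grab_frame('wrist'),(800,600)),'w1')
```

```text
(no output)
```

View pics/w1.png

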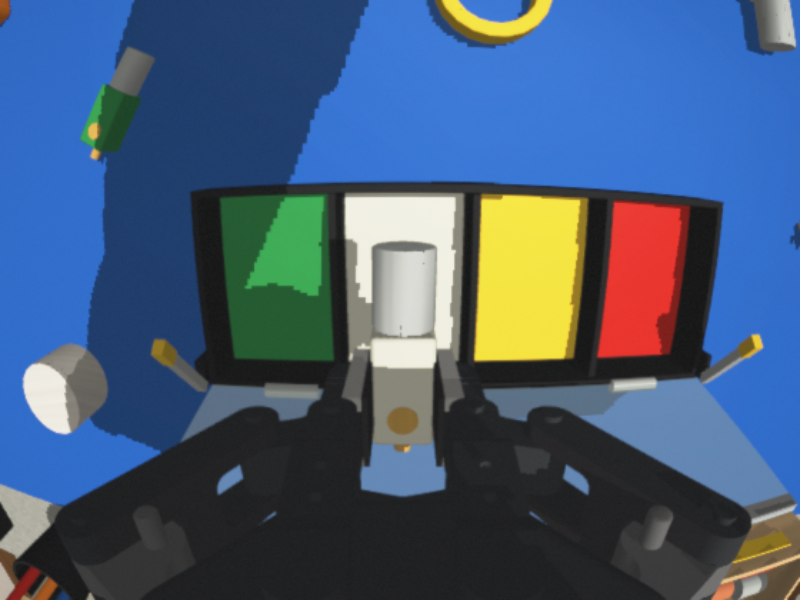

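The wrist view shows the white motor held straight and centred over the white compartment, whose dividers are at about x=338 and x=470. I check the fit numerically.

Run:
```python
from h import *
p=optics.camera_params('wrist')
for n,q,z in [('frontL',(192,190),34),('frontR',(721,203),34),('div1 front',(337,188),34),('div2 front',(470,189),34),('div1 back',(337,372),34),('div2 back',(466,372),34),('tip-',(160,350),73),('tip+',(754,344),73)]:
    print(n,at(p,q[0]*.7,q[1]*.7,z,fish=True).round(1))
```

```text
frontL [ 530.9 -145.8   34. ]
frontR [516.3 149.3  34. ]
div1 front [529.  -67.8  34. ]
div2 front [525.9  -2.4  34. ]
div1 back [627.4 -65.9  34. ]
div2 back [623.6   4.4  34. ]
tip- [ 605.2 -149.9   73. ]
tip+ [588.5 162.5  73. ]
```

>>> drive_tool --moves '[0,0,0,-0.04,0,-0.42,1,0,0,0,0,0,-0.42,1,0,0,0,0,0,-0.42,1,0,0,0,0,0,-0.42,1,0,0,0,0,0,-0.3,1,0,0,0,0,0,-0.15,1,0,0,0,0,0,0,1,0,0,0,0,0,0,1]'

```text
time_s: 14.3
position: [583.9, -33.1, 33.0]
tcp_rot: [-180.0, 0.1, -176.9]
ft_force: [-1.0, -0.7, -0.8]
width: 18.8
gripper_force: 58.7
```

Lowering 2 mm more, releasing, then rising.

>>> drive_tool --moves '[0,0,0,0,0,-0.03,1,0,0,0,0,0,0,0.66,0,0,0,0,0,0,0.66,0,0,0,0,0,0,0.66,0,0,0,0,0,0,0.66,0,0,0,0,0,0.4,0.66,0,0,0,0,0,0.9,0.66,0,0,0,0,0,0.9,0.66,0,0,0,0,0,0.9,0.66,0,0,0,0,0,0,0.66]'

```text
time_s: 15.55
position: [585.7, -33.7, 191.7]
tcp_rot: [-179.8, 0.5, -176.9]
ft_force: [0.5, 0.5, -1.4]
width: 29.2
gripper_force: 0.0
```

```bash
cat > look.py <<'E'
import sys
from seg import *
o=robot.get_obs();print(o['time_s'],o['position'].round(1),o['tcp_rot'].round(1),o['width'].round(1))
for n in('top','scene'):
  p=optics.camera_params(n);im=optics.grab_frame(n);np.save(n,im)
  for i,c,a,k,ye,g,w in comps(im,n,p):
    if 90<a<290:
        P=np.array([at(p,u,v,11)[:2] for v,u in np.argwhere(k)]);P0=P.mean(0);u,s,vt=np.linalg.svd(P-P0);t=(P-P0)@vt[0]
        mid=(np.percentile(t,1)+np.percentile(t,99))/2
        print(n,(P0+vt[0]*mid).round(1),'ang',np.degrees(np.arctan2(vt[0][1],vt[0][0])).round(1)%180,'len',np.ptp(t).round(1))
np.save('wrist',optics.grab_frame('wrist'))
save(np.hstack([cv2.resize(np.load('wrist.npy'),(400,300)),cv2.resize(np.load('scene.npy')[130:310,180:420],(400,300))]),sys.argv[1])
E
python3 look.py w2
```

```text
Traceback (most recent call last):
  File "look.py", line 3, in <module>
    o=robot.get_obs();print(o['time_s'],o['position'].round(1),o['tcp_rot'].round(1),o['width'].round(1))
                                                                                     ^^^^^^^^^^^^^^^^
AttributeError: 'float' object has no attribute 'round'
```

```bash
sed -i "s/o\['width'\].round(1)/o['width']/" look.py; python3 look.py w2
```

```text
15.55 [585.7 -33.7 191.7] [-179.8    0.5 -176.9] 29.20350697477597
top [678.7 382.5] ang 49.900000000000006 len 68.0
top [515.8 293.6] ang 117.0 len 74.2
top [514.6 387.3] ang 93.5 len 55.9
top [ 477.8 -213.1] ang 152.0 len 73.9
scene [513.3 291.8] ang 119.3 len 74.1
scene [514.8 385.5] ang 97.9 len 56.5
```

View pics/w2.png

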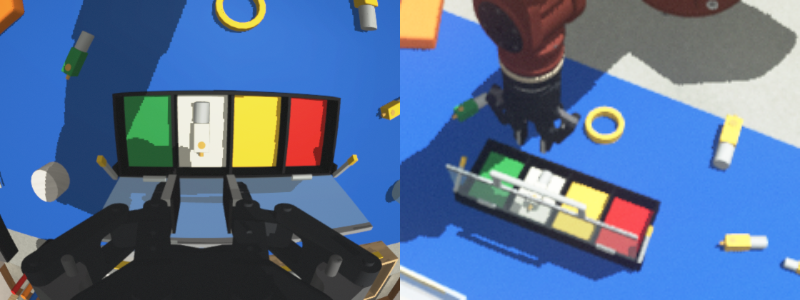

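The white motor lies in the white compartment. Next is the yellow one: gearbox (519.3,284.2), axis 118 deg.

>>> drive_tool --moves '[0,0,-0.0603,-0.11,0.53,0,0.66,0,0,-0.0603,-0.11,0.53,0,0.66,0,0,-0.0603,-0.11,0.53,0,0.3,0,0,-0.0603,-0.11,0.53,0,0,0,0,-0.0603,-0.11,0.53,0,0,0,0,-0.0603,-0.11,0.53,0,0,0,0,-0.0603,-0.11,0.53,0,0,0,0,-0.0603,-0.11,0.53,0,0,0,0,-0.0603,-0.11,0.53,0,0,0,0,-0.0603,-0.11,0.53,0,0,0,0,-0.0603,-0.11,0.53,0,0,0,0,-0.0603,-0.11,0.53,0,0]'

```text
time_s: 17.2
position: [516.3, 285.6, 184.2]
tcp_rot: [-179.9, -0.0, 117.8]
ft_force: [0.2, -0.6, 0.3]
width: 85.5
gripper_force: 0.0
```

>>> drive_tool --moves '[0,0,0,0,0,-0.7,0,0,0,0,0,0,-0.7,0,0,0,0,0,0,-0.5,0,0,0,0,0,0,0,0,0,0,0,0,0,0,0]'

```text
time_s: 17.82
position: [517.5, 285.0, 91.3]
tcp_rot: [180.0, 0.0, 117.9]
ft_force: [0.2, 0.2, -0.2]
width: 84.9
gripper_force: 0.0
```

```bash
python3 look.py y1 | grep -v "\[678"
```

```text
17.825 [517.5 285.   91.3] [180.    0.  117.9] 84.90391225525467
top [ 478.5 -213.8] ang 152.7 len 72.5
top [410.3   8.5] ang 8.900000000000006 len 69.0
scene [ 476.5 -215.7] ang 154.1 len 75.5
scene [514.8 385.5] ang 97.9 len 56.5
```

Run:
```python
from h import *
p=optics.camera_params('wrist');hsv=cv2.cvtColor(np.load('wrist.npy'),cv2.COLOR_RGB2HSV)
m=((hsv[...,0]>18)&(hsv[...,0]<34)&(hsv[...,1]>120)&(hsv[...,2]>90)).astype(np.uint8)
k,l,s,c=cv2.connectedComponentsWithStats(m)
for i in range(1,k):
    if s[i,4]>150: print(s[i],c[i].round(),at(p,*c[i],20,fish=True).round(1))
```

```text
[ 334   41   40   53 1158] [355.  68.] [511.  393.5  20. ]
[   1  173   68   60 2396] [ 30. 199.] [335.2 208.5  20. ]
[ 266  196   31   64 1736] [281. 226.] [518.2 284.4  20. ]
[535 316  25  47 572] [550. 342.] [841.5 297.   20. ]
```

>>> drive_tool --moves '[0,0,0,0.01,-0.01,-0.5,0,0,0,0,0,0,-0.5,0,0,0,0,0,0,-0.36,0,0,0,0,0,0,0,0,0,0,0,0,0,0,1,0,0,0,0,0,0,1,0,0,0,0,0,0,1,0,0,0,0,0,0,1,0,0,0,0,0,0,1,0,0,0,0,0,0,1]'

```text
time_s: 19.23
position: [518.4, 284.6, 23.3]
tcp_rot: [179.9, 0.0, 117.9]
ft_force: [-0.3, -0.9, 6.1]
width: 18.5
gripper_force: 59.5
```

>>> drive_tool --moves '[0,0,0,0,0,0.5,1,0,0,0,0,0,0.9,1,0,0,0,0,0,0.9,1,0,0,0.0805,0.139,-0.542,0,1,0,0,0.0805,0.139,-0.542,0,1,0,0,0.0805,0.139,-0.542,0,1,0,0,0.0805,0.139,-0.542,0,1,0,0,0.0805,0.139,-0.542,0,1,0,0,0.0805,0.139,-0.542,0,1,0,0,0.0805,0.139,-0.542,0,1,0,0,0.0805,0.139,-0.542,0,1,0,0,0.0805,0.139,-0.542,0,1]'

```text
time_s: 20.72
position: [580.2, 39.7, 137.1]
tcp_rot: [180.0, -0.0, -176.6]
ft_force: [-0.5, 0.1, -0.9]
width: 18.7
gripper_force: 58.7
```

>>> drive_tool --moves '[0,0,0,0,0,0,1,0,0,0,0,0,0,1]'

```text
time_s: 20.98
position: [580.1, 40.9, 137.3]
tcp_rot: [180.0, -0.0, -177.0]
ft_force: [-0.4, 0.5, -0.7]
width: 18.4
gripper_force: 58.8
```

>>> drive_tool --moves '[0,0,0,0,0,-0.42,1,0,0,0,0,0,-0.42,1,0,0,0,0,0,-0.42,1,0,0,0,0,0,-0.42,1,0,0,0,0,0,-0.3,1,0,0,0,0,0,-0.15,1,0,0,0,0,0,0,1,0,0,0,0,0,0,1]'

```text
time_s: 21.98
position: [581.0, 40.6, 32.0]
tcp_rot: [-180.0, 0.1, -176.9]
ft_force: [-0.2, -1.0, -1.1]
width: 18.3
gripper_force: 58.8
```

>>> drive_tool --moves '[0,0,0,0,0,-0.03,1,0,0,0,0,0,0,0.66,0,0,0,0,0,0,0.66,0,0,0,0,0,0,0.66,0,0,0,0,0,0,0.66,0,0,0,0,0,0.4,0.66,0,0,0,0,0,0.9,0.66,0,0,0,0,0,0.9,0.66,0,0,0,0,0,0.5,0.66,0,0,0,0,0,0,0.66]'

```text
time_s: 23.22
position: [582.1, 40.3, 168.5]
tcp_rot: [-179.9, 0.3, -176.9]
ft_force: [0.9, 0.4, -0.2]
width: 28.8
gripper_force: 0.0
```

```bash
python3 look.py y2
```

```text
23.225 [582.1  40.3 168.5] [-179.9    0.3 -176.9] 28.791346538820722
top [678.7 382.5] ang 49.900000000000006 len 68.0
top [514.7 387.3] ang 93.1 len 55.9
top [ 478.5 -213.8] ang 152.7 len 72.5
top [410.3   8.7] ang 17.099999999999994 len 67.8
scene [ 476.5 -215.8] ang 154.3 len 75.5
scene [514.9 385.5] ang 98.4 len 56.5
```

View pics/y2.png

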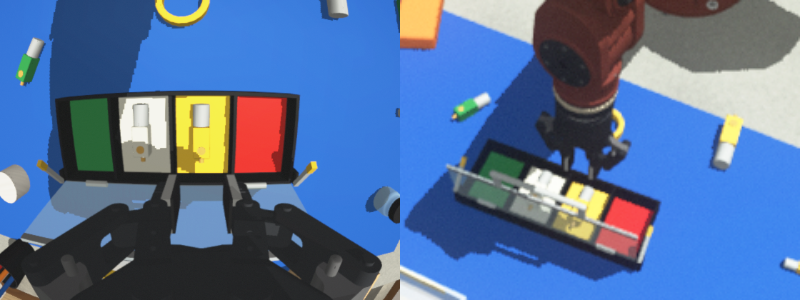

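White and yellow both lie in place. Green is next: gearbox (486,-218.5), axis 153 deg.

>>> drive_tool --moves '[0,0,-0.0331,-0.192,-0.518,0,0.66,0,0,-0.0331,-0.192,-0.518,0,0.66,0,0,-0.0331,-0.192,-0.518,0,0.3,0,0,-0.0331,-0.192,-0.518,0,0,0,0,-0.0331,-0.192,-0.518,0,0,0,0,-0.0331,-0.192,-0.518,0,0,0,0,-0.0331,-0.192,-0.518,0,0,0,0,-0.0331,-0.192,-0.518,0,0,0,0,-0.0331,-0.192,-0.518,0,0,0,0,-0.0331,-0.192,-0.518,0,0,0,0,0,0,0,-0.7,0,0,0,0,0,0,-0.7,0]'

```text
time_s: 24.88
position: [483.7, -218.5, 92.7]
tcp_rot: [180.0, -0.1, 153.3]
ft_force: [0.2, -0.7, 0.2]
width: 85.6
gripper_force: 0.0
```

>>> drive_tool --moves '[0,0,0,0,0,0,0,0,0,0,0,0,0,0]'

```text
time_s: 25.12
position: [484.5, -218.4, 95.3]
tcp_rot: [180.0, 0.0, 153.4]
ft_force: [0.4, 0.2, 1.5]
width: 85.7
gripper_force: 0.0
```

Run:
```python
from h import *
p=optics.camera_params('wrist');im=optics.grab_frame('wrist');hsv=cv2.cvtColor(im,cv2.COLOR_RGB2HSV)
m=((hsv[...,0]>40)&(hsv[...,0]<90)&(hsv[...,1]>100)&(hsv[...,2]>40)).astype(np.uint8)
k,l,s,c=cv2.connectedComponentsWithStats(m)
for i in range(1,k):
    if s[i,4]>150:
        P=np.array([at(p,u,v,20,fish=True)[:2] for v,u in np.argwhere(l==i)]);v=np.linalg.svd(P-P.mean(0),full_matrices=False)[2][0]
        print(s[i],P.mean(0).round(1),np.degrees(np.arctan2(v[1],v[0]))%180)
```

```text
[ 267  194   32   58 1492] [ 483.6 -217.3] 152.27437810662497
[ 417  207   84  101 5280] [ 574.9 -109.5] 15.289983978324917
```

Matches. Descend and close.

>>> drive_tool --moves '[0,0,0,0.01,0.01,-0.5,0,0,0,0,0,0,-0.5,0,0,0,0,0,0,-0.42,0,0,0,0,0,0,0,0,0,0,0,0,0,0,1,0,0,0,0,0,0,1,0,0,0,0,0,0,1,0,0,0,0,0,0,1,0,0,0,0,0,0,1,0,0,0,0,0,0,1]'

```text
time_s: 26.42
position: [485.4, -218.3, 24.4]
tcp_rot: [-180.0, 0.1, 153.4]
ft_force: [-0.2, -0.2, 5.4]
width: 18.3
gripper_force: 59.2
```

>>> drive_tool --moves '[0,0,0,0,0,0.5,1,0,0,0,0,0,0.9,1,0,0,0,0,0,0.9,1,0,0,0.0411,0.258,0.283,0,1,0,0,0.0411,0.258,0.283,0,1,0,0,0.0411,0.258,0.283,0,1,0,0,0.0411,0.258,0.283,0,1,0,0,0.0411,0.258,0.283,0,1,0,0,0.0411,0.258,0.283,0,1,0,0,0.0411,0.258,0.283,0,1,0,0,0.0411,0.258,0.283,0,1,0,0,0,0,0,0,1]'

```text
time_s: 27.92
position: [588.9, -103.6, 138.6]
tcp_rot: [180.0, 0.0, -176.9]
ft_force: [-1.3, -0.4, -0.9]
width: 18.6
gripper_force: 58.6
```

>>> drive_tool --moves '[0,0,0,0,0,0,1,0,0,0,0,0,0,1]'

```text
time_s: 28.18
position: [587.9, -105.2, 138.6]
tcp_rot: [180.0, -0.0, -177.1]
ft_force: [-0.0, 0.4, -0.6]
width: 18.5
gripper_force: 58.6
```

>>> drive_tool --moves '[0,0,0,0,0,-0.42,1,0,0,0,0,0,-0.42,1,0,0,0,0,0,-0.42,1,0,0,0,0,0,-0.42,1,0,0,0,0,0,-0.3,1,0,0,0,0,0,-0.15,1,0,0,0,0,0,0,1,0,0,0,0,0,0,1]'

```text
time_s: 29.18
position: [588.0, -104.8, 32.6]
tcp_rot: [-180.0, -0.0, -177.1]
ft_force: [-2.6, -0.2, -1.6]
width: 18.6
gripper_force: 58.6
```

>>> drive_tool --moves '[0,0,0,0,0,-0.02,1,0,0,0,0,0,0,0.66,0,0,0,0,0,0,0.66,0,0,0,0,0,0,0.66,0,0,0,0,0,0,0.66,0,0,0,0,0,0.4,0.66,0,0,0,0,0,0.9,0.66,0,0,0,0,0,0.9,0.66,0,0,0,0,0,0.5,0.66,0,0,0,0,0,0,0.66]'

```text
time_s: 30.42
position: [590.2, -105.2, 170.3]
tcp_rot: [-179.9, 0.4, -177.0]
ft_force: [-0.3, 0.7, -0.6]
width: 28.9
gripper_force: 0.0
```

```bash
python3 look.py g2
```

```text
30.425 [ 590.2 -105.2  170.3] [-179.9    0.4 -177. ] 28.862771439251897
top [678.8 382.5] ang 50.30000000000001 len 68.1
top [514.6 387.3] ang 93.5 len 55.9
scene [514.9 385.5] ang 97.8 len 56.5
```

View pics/g2.png

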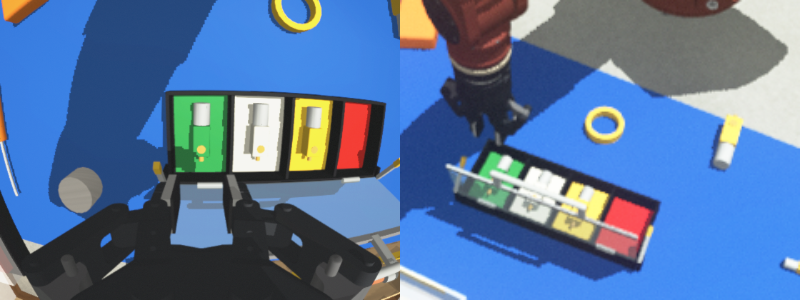

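All three motors lie in their own compartments and nothing else has moved. Next I re-grasp the handle from above.

>>> drive_tool --moves '[0,0,0,0,0,0.8,0.66,0,0,0,0,0,0.8,0.6,0,0,0,0,0,0.7,0.6,0,0,-0.111,0.149,0.258,0,0.6,0,0,-0.111,0.149,0.258,0,0.6,0,0,-0.111,0.149,0.258,0,0.6,0,0,-0.111,0.149,0.258,0,0.6,0,0,-0.111,0.149,0.258,0,0.6,0,0,-0.111,0.149,0.258,0,0.6,0,0,-0.111,0.149,0.258,0,0.6,0,0,-0.111,0.149,0.258,0,0.6,0,0,-0.111,0.149,0.258,0,0.6]'

```text
time_s: 32.08
position: [655.0, 11.9, 279.4]
tcp_rot: [-179.9, -0.0, 92.7]
ft_force: [0.8, 0.6, -0.1]
width: 34.1
gripper_force: 0.0
```

>>> drive_tool --moves '[0,0,0,0,0,0,0.6,0,0,0,0,0,0,0.6]'

```text
time_s: 32.33
position: [654.8, 11.1, 280.3]
tcp_rot: [-179.9, -0.0, 93.3]
ft_force: [0.2, -0.4, 0.1]
width: 34.1
gripper_force: 0.0
```

Run:
```python
from h import *
save(cv2.resize(optics.grab_frame('wrist'),(800,600)),'h1')
```

```text
(no output)
```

View pics/h1.png

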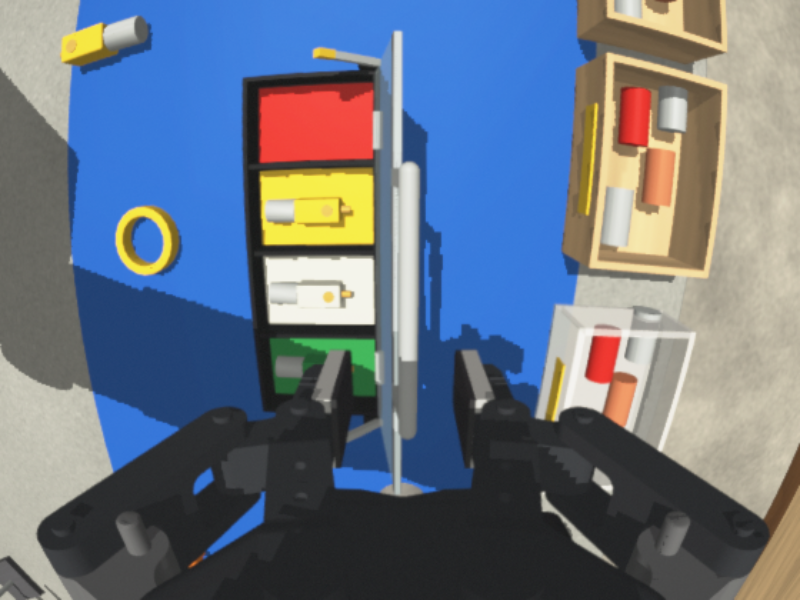

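The bar (x≈409) sits between the fingers (348 to 460), and the motors lie level in their compartments. Descend and pinch.

>>> drive_tool --moves '[0,0,0,0.02,0,-0.42,0.6,0,0,0,0,0,-0.42,0.6,0,0,0,0,0,-0.42,0.6,0,0,0,0,0,-0.42,0.6,0,0,0,0,0,0,0.6,0,0,0,0,0,0,0.6]'

```text
time_s: 33.12
position: [656.3, 11.0, 198.1]
tcp_rot: [179.9, 0.0, 93.1]
ft_force: [-0.0, 0.8, -0.6]
width: 34.5
gripper_force: 0.0
```

>>> drive_tool --moves '[0,0,0,0,0,0,1,0,0,0,0,0,0,1,0,0,0,0,0,0,1,0,0,0,0,0,0,1,0,0,0,0,0,0,1]'

```text
time_s: 33.75
position: [656.8, 11.2, 198.5]
tcp_rot: [179.9, 0.0, 93.0]
ft_force: [-0.5, -0.5, 6.0]
width: 7.3
gripper_force: 58.8
```

>>> drive_tool --moves '[0,0,0,-0.214,-0.011,0.015,1,0,0,0,-0.214,-0.011,0.015,1,0,0,0,-0.214,-0.011,-0.015,1,0,0,0,-0.214,-0.011,-0.015,1,0,0,0,-0.21,-0.011,-0.045,1,0,0,0,-0.21,-0.011,-0.045,1,0,0,0,-0.202,-0.011,-0.073,1,0,0,0,-0.202,-0.011,-0.073,1,0,0,0,0,0,0,1]'

```text
time_s: 34.88
position: [572.0, 6.7, 187.1]
tcp_rot: [179.9, 0.1, 93.0]
ft_force: [-5.3, -1.3, 10.5]
width: 7.1
gripper_force: 61.1
```

>>> drive_tool --moves '[0,0,0,-0.19,-0.01,-0.101,1,0,0,0,-0.19,-0.01,-0.101,1,0,0,0,-0.174,-0.01,-0.126,1,0,0,0,-0.174,-0.01,-0.126,1,0,0,0,-0.1,-0.006,-0.09,1,0,0,0,-0.1,-0.006,-0.09,1,0,0,0,0,0,0,1,0,0,0,0,0,0,1]'

```text
time_s: 35.88
position: [525.7, 4.2, 153.9]
tcp_rot: [180.0, 0.0, 93.0]
ft_force: [-2.3, -1.0, 6.2]
width: 7.2
gripper_force: 62.3
```

Run:
```python
from h import *
a=optics.grab_frame('scene');b=optics.grab_frame('top');np.save('scene',a);np.save('top',b)
save(np.vstack([cv2.resize(a[205:295,205:345],(600,386),interpolation=cv2.INTER_CUBIC)[:300],cv2.resize(b[160:230,205:345],(600,300),interpolation=cv2.INTER_CUBIC)]),'fold')
```

```text
(no output)
```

View pics/fold.png

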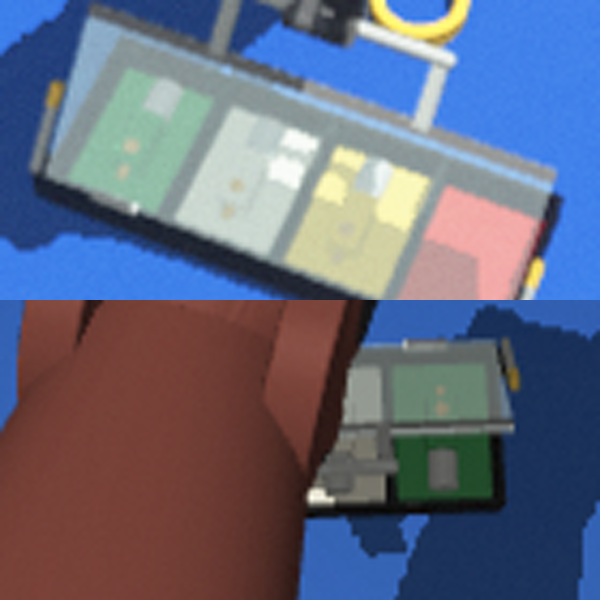

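The scene half shows the cover's free corners at (92,8) and (553,172). The top half shows the -y corner at (513,128). I compare these with the projected cover.

Run:
```python
from h import *
ps=optics.camera_params('scene');pt=optics.camera_params('top')
S=lambda x,y:(205+x/4.286-.4,205+y/4.289-.4);T=lambda x,y:(205+x/4.286-.4,160+y/4.286-.4)
a=S(92,8);b=S(553,172);c=T(513,128)
print('obs',np.round([a,b,c],1)); X,e=tri([ray(ps,*a),ray(pt,*c)]);print(X.round(1),np.round(e,1))
ax=np.array([.9986,.0536,0]);ay=np.array([-.0536,.9986,0])
for hx in(635,637):
  H=np.array([hx,6.8,36])
  print('ang from tri',np.degrees(np.arctan2(X[2]-36,-(X-H)@ax)))
  for th in(40,45,50):
    t=np.radians(th);E=H-ax*114*np.cos(t)+np.array([0,0,114*np.sin(t)])
    print(hx,th,np.round([*proj(ps,E-148*ay),*proj(ps,E+148*ay),*proj(pt,E-148*ay)],1))
```

```text
obs [[226.1 206.5]
 [333.6 244.7]
 [324.3 189.5]]
[ 565.  -144.4  113.3] [0.6 0.6]
ang from tri 44.730312116372794
635 40 [227.7 204.5 335.6 243.6 324.8 193. ]
635 45 [226.4 204.9 335.  244.3 325.  190. ]
635 50 [224.9 205.7 334.3 245.4 325.1 186.8]
ang from tri 44.00653511742402
637 40 [227.4 205.1 335.3 244.2 324.8 192.3]
637 45 [226.  205.5 334.7 245.  325.  189.3]
637 50 [224.5 206.3 334.  246.1 325.1 186. ]
```

The cover stands at 45 deg in both views. Release and rise straight up.

>>> drive_tool --moves '[0,0,0,0,0,0,0.7,0,0,0,0,0,0,0.7,0,0,0,0,0,0,0.7,0,0,0,0,0,0,0.7,0,0,0,0,0,0.3,0.7,0,0,0,0,0,0.6,0.7,0,0,0,0,0,0.9,0.7,0,0,0,-0.3,0.9,0.5,0.7,0,0,0,-0.3,1,0,0.7,0,0,0,-0.3,1,0,0.7,0,0,0,0,1,0,0.7,0,0,0,0,0,0,0.7]'

```text
time_s: 37.48
position: [480.2, 202.2, 269.8]
tcp_rot: [179.9, -0.0, 93.3]
ft_force: [-0.0, -0.4, 0.5]
width: 25.8
gripper_force: 0.0
```

Run:
```python
from h import *
o=robot.get_obs();print(o['position'],o['ft_force'])
a=optics.grab_frame('scene');b=optics.grab_frame('top')
save(np.vstack([cv2.resize(a[205:275,205:345],(600,300),interpolation=cv2.INTER_CUBIC),cv2.resize(b[160:230,205:345],(600,300),interpolation=cv2.INTER_CUBIC)]),'final')
```

```text
[480.21087658 202.15173798 269.82612822] [-0.03991805 -0.39172872  0.49966692]
```

View pics/final.png

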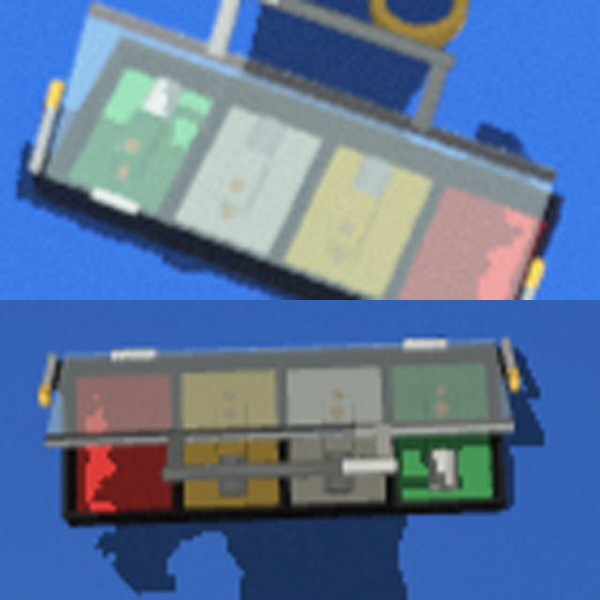

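The cover's corners are at the same pixels ((92,8), (553,172), top (513,128)), so it still stands at 45 deg. The motors are in place and the robot touches nothing.

```bash
python3 -c "
from plant import robot; print(robot.close_job())"
```

```text
the job is handed in; nothing more can be done
None
```

I handed the job in at about 37 s: the white, yellow (middle-sized) and green motors lie flat in the compartments of their own colours, there was no red motor on the bench, and the cover stands at about 45° by camera; no verdict was returned.

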